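Slide the top test tile onto the spotting stage

ROBOT

A 6-joint arm with a two-finger parallel gripper is mounted at the origin on a cart in front of the work surface, level with it; the furniture and walls round the work are solid. World frame = base frame: x ahead of the robot, y to its left, z up, the work surface at z = 0. Lengths are in m, angles in rad, forces in N, time in s.
With the tool pointing down it reaches from about 0.3 to 0.775 m from the base axis. Payload 14.6 kg.
Tool frame: the origin (TCP) lies at the centre of the arm's flange, where the gripper is bolted on; the fingertips stand 199 mm ahead of it and the grasp point (between the pads) lies ctrl.tcp_to_grasp ahead of it (ctrl.tcp_to_grasp is the distance from the TCP to the grasp point, in m); z points along the fingers, y is the line along which they close (so a half turn about z gives the same grasp; the last joint's range is limited). The gripper opens to 94 mm and grips with 3 to 60 N. Pads are 16 mm wide; open, the fingers measure 119 mm over their backs; the gripper's body (75 mm by 177 mm) begins 78 mm behind the grasp point.
Start: joints at [1.256, 0.3, 1.521, -0, 1.321, -0.067], TCP at [0.135, 0.533, 0.405] pointing down, gripper open.
Joint ranges: [-3.03, 3.03], [-0.79, 2.21], [0.23, 2.52], [-1.04, 4.18], [0, 3.07], [-2.55, 2.55]. Speed limits (rad/s): [2.22, 2.22, 2.57, 3.14, 3.14, 3.14].

INTERFACE

Orientations are given as [roll, pitch, yaw] about the fixed x, y, z axes, in that order (R = Rz(yaw) Ry(pitch) Rx(roll)).
In Python, from station import ctrl gives the robot as it stands. The module is installed in compiled form; this text tells all that it offers.
- The arm moves only by the shell command python3 -m jog 'ROWS' [OPENING] [FORCE]. ROWS is JSON, a list of rows, each a list of 6 numbers: the shift along the tool's x, y, z in cm, then the turn, a rotation vector about the tool's x, y, z in rad. In form: [[tx, ty, tz, ax, ay, az], ...]. A call has 1 to 8 rows; each row is the pose to reach, as a shift and turn from the pose commanded when the call began, along the tool's axes at that moment; what a row does not reach only later rows make up. A row lasts 1/10 s, in which the tool goes at most 50 mm and 8.59 degrees, less where a joint would pass 70% of its speed; a pose out of reach is approached as far as the arm can. A call with a gripper value outside its range is refused whole. OPENING is the opening in per cent of the stroke, from 0 (shut) to 100 (fully open), set as the call begins (- or left out, the last holds). The fingers move at their own pace and stop on an object; FORCE is the grip in N (left out, the last holds). Time passes only in rows, so rows that repeat a pose let the fingers close. It gives the time, the measured TCP pose, the force, the opening and the grip force at its end, in the units of the state.
- ctrl.get_obs(): the state, without advancing time (a new reading comes with each control period).
- ctrl.camera(name): name is "side" or "top"; returns a dict with "img" (420x560x3 uint8, blue, green, red), "intrinsics" (3x3 intrinsics, pixels), "R" (3x3) and "t" (3): a world point X has camera coordinates R X + t. Camera axes: x right, y down, z forward; pixel columns grow to the right and rows downward; lengths in m; the calibration is good to about 2 mm. A picture is of the moment at which its call begins. There is no depth.
- ctrl.hand_in(): hands the job in; it is judged then, once.
The state is a dict: "time_s": time; "qpos": joint angles; "joint_vel": joint speeds; "tau": joint torques, N m; "ee_pos": TCP position; "eef_rot": TCP orientation; "force": force on the tool from outside, world axes, zero at the start; "moment": the same for the moment, N m; "grip_width": finger opening in m; "grip_force": force on a finger pad.
Only numpy, scipy, OpenCV 4.12 (cv2) and the standard library are available. Lean on these libraries where they do the work, as an engineer would, in place of code of your own. Each camera call takes 0.05 s, during which the arm holds its last target. There are 200 camera calls.

TASK

Slide the top white test tile off the stack in the dark steel rack, straight across onto the lower stage beside it, and push it home so that it lies flat on the stage with its edge flush against the end stop. Slide it under light fingertip pressure, never lifting it and never bearing on it hard (stay below about 25 N), and leave the other tiles in their stack and the beaker, bottle and timer where they stand.

Things in the scene. Friction and masses are not known exactly. Their poses are not given: they have to be found in the camera images.
- tile_rack: Fixed dark steel rack, 214 x 110 x 38 mm, flat on the table: a magazine (pocket with the tile stack) at x < 0, a flat stage at x > 0. Origin: centre of its underside, at table level; x along its length from magazine to stage, z up. Metal and tiles are slippery. Heights and x, y below are in this frame.
- magazine (a point): Centre of the magazine's floor: rack x -52, y 0, z 8 mm. Inside the pocket: x -99 to -5, y -47 to 47 mm. Walls 8 mm thick reach z 38 mm at the back (-x) and both sides; on the +x side only the stage block bounds it, which holds back the lower tiles.
- end_stop (a point): Middle of the end stop's inner face: rack x 99, y 0, z 32 mm. The stage is flat at z 29 mm from x -5 mm to this face; the stop and the two side rails (inner faces y -47 and 47 mm, 8 mm thick) reach z 35 mm. The stage is 3 mm below the top of the second tile, so the top tile slides out over it, then drops 3 mm onto it.
- home (a point): Point on the stage top where the centre of the tile's underside lies when the tile is home: rack frame x 54, y 0, z 29 mm. Axes as the rack.
- top_tile: White glazed ceramic tile, 90 x 90 x 8 mm, about 150 g, slippery on tiles and metal; a rubber fingertip pressed on it with 4 to 12 N drags it along. Origin: centre of its underside, z up; x, y along its edges, parallel to the rack's. Starts at about rack x -52, y 0, underside z 32, top face z 40 mm, 2 mm above the walls, with about 2 mm play to them.
- tile_2: Second tile of the stack, just like the top tile, which lies on it; origin: centre of its underside (rack z 24 mm). To stay. The stack is rigid: a fingertip that meets it faster than about 10 mm/s, or goes on down 0.5 mm after touching, soon presses too hard.
- tile_3: Third tile, alike; underside at rack z 16 mm. To stay.
- tile_4: Lowest tile, alike; underside at rack z 8 mm, on the magazine floor. To stay.
- beaker: Empty clear beaker, 80 mm wide, 97 mm tall, upright beside the rack; origin: centre of its underside. To be left alone.
- stain_bottle: Brown dropper bottle with red bulb, 38 mm wide, 108 mm tall, upright beside the rack; origin: centre of its underside. To be left alone.
- timer: White bench timer, 62 x 64 x 18 mm, flat beside the rack; origin: centre of its underside. To be left alone.
There are look-alikes about, which are no part of the job. What is shaped like the top_tile but purple is not meant.

How it is judged:
On the way, in this order (a step that is already met when the one before it is completed fails the run):
1. the top tile has been slid about half-way out over the stage, still resting on the stack (x of top_tile in the frame of tile_rack above -0.02 m and contact force between top_tile and tile_2 above 0.1 N), for 0.05 s.
2. the top tile has come off the stack and lies down on the stage (x of top_tile in the frame of tile_rack above 0.039 m and z of top_tile in the frame of tile_rack below 0.0305 m), for 0.05 s.
At the end, for the whole second after the job is handed in: The top tile lies flat on the stage, at rest, against the end stop: within 2 mm of home along the rack, 4 mm across, 1.5 mm in height, and within 0.03 rad square and level. The other three tiles are within 6 mm, and beaker, bottle and timer within 10 mm, of where they started (x of top_tile in the frame of home between -0.002 and 0.002 m and y of top_tile in the frame of home between -0.004 and 0.004 m and z of top_tile in the frame of home between -0.0015 and 0.0015 m and angle between top_tile's own z axis and vertical below 0.03 rad and angle between the x axis of top_tile and the x axis of tile_rack, either way round below 0.03 rad and linear speed of top_tile below 0.01 m/s and distance of each of tile_2, tile_3, tile_4 from where it was at the start of the episode below 0.006 m and distance of each of beaker, stain_bottle, timer from where it was at the start of the episode below 0.01 m); the robot touches nothing.
It fails at once if the top tile is pressed with more than 25 N (contact force between the fingers and top_tile above 25 N).
It fails at once if the top tile is lifted (more than 8 mm above its start in the stack) instead of slid (z of top_tile in the frame of tile_rack above 0.04 m).
It fails at once if one of the other tiles is shifted by more than 6 mm (distance of any of tile_2, tile_3, tile_4 from where it was at the start of the episode above 0.006 m).
It fails at once if beaker, bottle or timer is shifted by more than 10 mm (distance of any of beaker, stain_bottle, timer from where it was at the start of the episode above 0.01 m).
It also fails if it takes over 64 s, if anything falls off the work surface, if the arm or the gripper's body presses on something with over 40 N, if the wrist force passes 120 N, or if a joint passes its speed limit or range.

## Working session

There is one attempt and no reset: what is moved stays moved. The work goes in short steps, Python scripts to look and compute and a shell command to move; the robot and the scene stay as the last step left them, time stands still between calls to the robot, and variables do not carry over. Pictures are saved under pics/ and viewed, at most 10 in all, crops included, and the job is handed in when it is done.

```bash
mkdir -p pics
python3 - <<'E'
from station import ctrl
import cv2,numpy as np
np.set_printoptions(precision=4,suppress=True)
print(ctrl.tcp_to_grasp)
for n in("side","top"):
    c=ctrl.camera(n);cv2.imwrite(f"pics/{n}0.png",c["img"]);print(n,c["intrinsics"],c["R"],c["t"])
o=ctrl.get_obs();print(o)
E
```

```text
0.1804
side [[447.9295   0.     285.725 ]
 [  0.     447.9295 211.2963]
 [  0.       0.       1.    ]] [[ 0.9635 -0.2664 -0.0256]
 [-0.1663 -0.521  -0.8372]
 [ 0.2098  0.8109 -0.5463]] [-0.5148  0.1653  0.8461]
top [[456.4838   0.     278.7261]
 [  0.     456.4838 212.6894]
 [  0.       0.       1.    ]] [[-0.0015 -1.      0.0011]
 [-0.9932  0.0013 -0.1162]
 [ 0.1162 -0.0013 -0.9932]] [0.0506 0.5548 0.9292]
{'time_s': 0.1, 'qpos': array([ 1.2564,  0.3004,  1.5215, -0.    ,  1.3207, -0.0666]), 'joint_vel': array([-0.0007, -0.0022, -0.    ,  0.0027,  0.0011,  0.0013]), 'tau': array([  0.0002, -53.2649, -35.3282,   0.0709,   0.0234,  -0.0001]), 'ee_pos': array([0.1349, 0.5332, 0.4041]), 'eef_rot': array([-3.1405, -0.0001,  2.8938]), 'force': array([ 0.1125, -0.4749, -0.0988]), 'moment': array([ 0.021 , -0.0237,  0.0394]), 'grip_force': 0.0, 'grip_width': 0.09410790720882711}
```

View pics/side0.png

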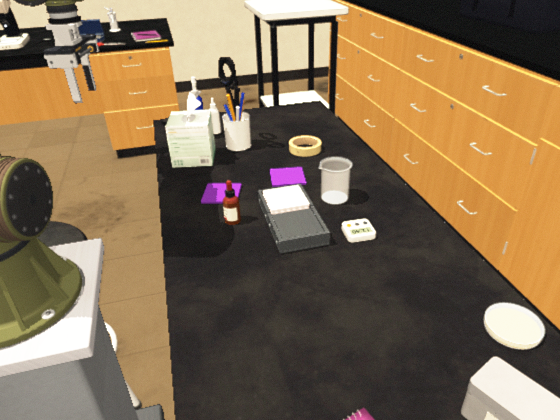

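View pics/top0.png

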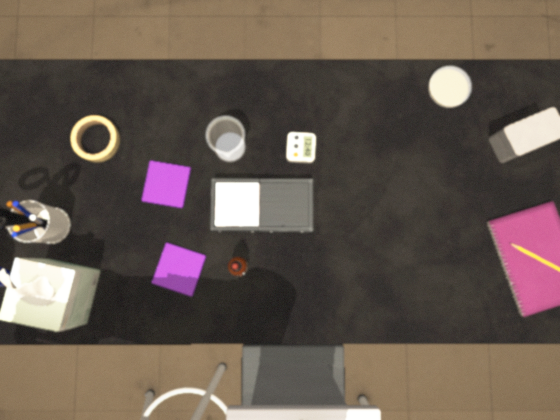

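The side view shows the rack at about (293,217), with the white tile at its far end (287,200). In the top view the rack spans (211,178) to (313,232), with the tile at its left end (237,205). So rack +x points right in the image, roughly world -y. Purple decoys lie to the left of the rack in the top view, with the bottle below, the beaker above left and the timer above.

```bash
cat > h.py <<'E'
from station import ctrl
import cv2,numpy as np
np.set_printoptions(precision=4,suppress=True)
def ray(c,p):
    d=c["R"].T@np.linalg.solve(c["intrinsics"],[p[0],p[1],1.]);return -c["R"].T@c["t"],d
def onz(c,p,z):
    o,d=ray(c,p);return o+d*(z-o[2])/d[2]
def tri(c1,p1,c2,p2):
    A=[];b=[]
    for c,p in((c1,p1),(c2,p2)):
        o,d=ray(c,p);d/=np.linalg.norm(d);P=np.eye(3)-np.outer(d,d);A.append(P);b.append(P@o)
    return np.linalg.lstsq(np.vstack(A),np.hstack(b),rcond=None)[0]
def white(c,x0,x1,y0,y1,thr=150):
    im=c["img"];m=((im.min(2)>thr)&(im.max(2).astype(int)-im.min(2)<60)).astype(np.uint8)*255
    k=np.zeros_like(m);k[y0:y1,x0:x1]=m[y0:y1,x0:x1]
    cs,_=cv2.findContours(k,cv2.RETR_EXTERNAL,cv2.CHAIN_APPROX_NONE);return max(cs,key=cv2.contourArea)
E
python3 - <<'E'
from h import *
t=ctrl.camera("top");s=ctrl.camera("side")
ct=white(t,200,320,172,240);cs=white(s,255,320,180,245)
print("top",cv2.minAreaRect(ct),cv2.contourArea(ct)); print("side",cv2.boundingRect(cs))
p=[onz(t,q,.04)[:2] for q in ct[:,0,:].astype(float)]
r=cv2.minAreaRect((np.array(p)*1000).astype(np.float32));print("tile @z40 mm",r)
# side quad
e=.03*cv2.arcLength(cs,True);q=cv2.approxPolyDP(cs,e,True)[:,0];print("side quad",q.tolist())
qt=cv2.boxPoints(cv2.minAreaRect(ct));print("top quad",qt.tolist())
for a in q: print("side onz40",a,onz(s,a.astype(float),.04)*1000)
for a in qt: print("top onz40",a,onz(t,a.astype(float),.04)*1000)
m=cv2.moments(ct);m2=cv2.moments(cs);print("tri centroid",tri(t,(m['m10']/m['m00'],m['m01']/m['m00']),s,(m2['m10']/m2['m00'],m2['m01']/m2['m00'])))
# rack edges in top view
im=t["img"][150:250,190:335];im2=s["img"][175:255,245:340]
cv2.imwrite("pics/crop.png",np.hstack([cv2.resize(im,None,fx=3,fy=3,interpolation=2)[:300],cv2.resize(im2,None,fx=3.75,fy=3.75,interpolation=2)[:300]]))
E
```

```text
top ((236.5, 203.99998474121094), (44.99999237060547, 43.99999237060547), -0.0) 1946.0
side (263, 184, 47, 31)
tile @z40 mm ((572.6757202148438, 137.99087524414062), (94.2132339477539, 92.97653198242188), 89.92742156982422)
side quad [[298, 184], [263, 190], [271, 213], [308, 208]]
top quad [[214.0, 225.99998474121094], [214.0, 181.99998474121094], [259.0, 181.99998474121094], [259.0, 225.99998474121094]]
side onz40 [298 184] [617.928  184.9006  40.    ]
side onz40 [263 190] [528.9703 183.0731  40.    ]
side onz40 [271 213] [523.1386  78.7563  40.    ]
side onz40 [308 208] [607.8583  73.2864  40.    ]
top onz40 [214. 226.] [526.2564 184.6103  40.    ]
top onz40 [214. 182.] [619.2248 186.005   40.    ]
top onz40 [259. 182.] [619.1048  91.2527  40.    ]
top onz40 [259. 226.] [526.1273  90.9231  40.    ]
tri centroid [0.5731 0.1383 0.0323]
```

View pics/crop.png

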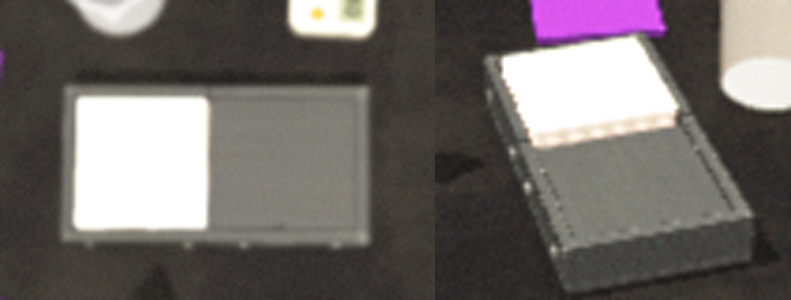

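Run:
```python
from h import *
t=ctrl.camera("top");s=ctrl.camera("side")
# tile top face height: matched far corners
for a,b in(((214,182),(298,184)),((214,226),(263,190))): print("tri corner",tri(t,a,s,b))
g=cv2.GaussianBlur(cv2.cvtColor(t["img"],cv2.COLOR_BGR2GRAY),(3,3),0).astype(float)
def edge(line,thr):  # subpixel first rise over thr
    i=np.argmax(line>thr);return i-1+(thr-line[i-1])/(line[i]-line[i-1])
print(g[160:200:2,285],g[205,305:325])
th=62
R=[];
rows=np.arange(186,224);right=np.array([330-edge(g[r,330:290:-1],th) for r in rows]);left=np.array([200+edge(g[r,200:230],th) for r in rows])
cols=np.arange(265,308);bot=np.array([245-edge(g[245:215:-1,c],th) for c in cols]);top=np.array([170+edge(g[170:200,c],th) for c in cols])
for n,x,y in(("right",rows,right),("left",rows,left),("bot",cols,bot),("top",cols,top)):
    y0=np.median(y);k=abs(y-y0)<2;f=np.polyfit(x[k],y[k],1);print(n,y0,f[0],k.sum())
xr,xl,yb,yt=map(np.median,(right,left,bot,top))
for z in(.035,.0): print(z,"right-mid",onz(t,(xr,205),z),"bot",onz(t,(285,yb),z),"top",onz(t,(285,yt),z))
print("left z38",onz(t,(xl,205),.038),"tile edge", onz(t,(213.5,205),.04),onz(t,(259.5,205),.04))
yaw=ctrl.get_obs()["eef_rot"][2];d=np.array([.573,.138])-[.135,.533]
print("tool cm",100*d@[np.cos(yaw),np.sin(yaw)],100*d@[np.sin(yaw),-np.cos(yaw)])
```

```text
tri corner [0.6188 0.1862 0.0392]
tri corner [0.5278 0.1845 0.0392]
[ 62.  53.  53.  53.  53.  53.  54.  48.  44.  78. 122. 118. 123. 125.
 124. 125. 126. 126. 125. 128.] [129. 127. 123. 121. 124. 127. 122. 106.  84.  66.  60.  59.  61.  62.
  64.  65.  65.  64.  63.  62.]
right 325.0 -0.012019230769227335 7
left 209.0 -0.030398833366018653 38
bot 232.5 0.0009233642031833489 43
top 177.34615384615384 -0.0028243997885056783 43
0.035 right-mid [ 0.5707 -0.0476  0.035 ] bot [0.5129 0.0367 0.035 ] top [0.63   0.0364 0.035 ]
0.0 right-mid [ 0.5754 -0.0513  0.    ] bot [0.5154 0.0362 0.    ] top [0.6368 0.0359 0.    ]
left z38 [0.5706 0.196  0.038 ] tile edge [0.5704 0.1863 0.04  ] [0.5702 0.09   0.04  ]
tool cm -52.15066430854878 -27.549922180961904
```

Triangulated, the tile's top is at z≈39 mm, against 40 mm in the text. Its centre is (0.573, 0.138), and the rack's x runs along world -y to within about 0.3°. I'll move above the tile, turn square to the rack and close the gripper.

```bash
python3 -m jog '[[-4.3,-2.2,-2,0,0,-0.12],[-8.6,-4.4,-2,0,0,-0.248],[-12.9,-6.7,-2,0,0,-0.248],[-17.2,-9,-2,0,0,-0.248],[-21.5,-11.3,-2,0,0,-0.248],[-25.8,-13.6,-2,0,0,-0.248],[-30,-15.9,-2,0,0,-0.248],[-34,-18,-2,0,0,-0.248]]' 0 20
python3 - <<'E'
from h import *
o=ctrl.get_obs();yaw=o["eef_rot"][2];d=np.array([.573,.148])-o["ee_pos"][:2]
print(o["eef_rot"],"tool cm",100*d@[np.cos(yaw),np.sin(yaw)],100*d@[np.sin(yaw),-np.cos(yaw)])
E
```

```text
time_s: 1.1
ee_pos: [0.4215, 0.2735, 0.4248]
eef_rot: [3.141, 0.0, 3.142]
force: [0.0, 1.2, -0.3]
grip_width: 0.0331
grip_force: 0.0
[3.1414 0.0003 3.1415] tool cm -15.146077488594795 -12.5510852380461
```

```bash
python3 -m jog '[[-3.5,-2.8,0,0,0,0],[-7,-5.6,0,0,0,0],[-11,-8.8,2,0,0,0],[-14,-11.6,5,0,0,0],[-15.2,-12.6,9,0,0,0],[-15.2,-12.6,13,0,0,0],[-15.2,-12.6,14.5,0,0,0],[-15.2,-12.6,14.5,0,0,0]]' 0
python3 - <<'E'
from h import *
for n,a in(("side",(175,245,230,325)),("top",(130,260,180,330))):
    c=ctrl.camera(n)["img"];cv2.imwrite(f"pics/{n}1.png",cv2.resize(c[a[0]:a[1],a[2]:a[3]],None,fx=5,fy=5,interpolation=2)) if n=="top" else cv2.imwrite(f"pics/{n}1.png",cv2.resize(c[120:260,200:360],None,fx=4,fy=4))
print(ctrl.get_obs()["ee_pos"],ctrl.get_obs()["force"])
E
```

```text
time_s: 1.9
ee_pos: [0.5721, 0.1495, 0.2782]
eef_rot: [-3.141, -0.003, -3.141]
force: [-0.6, 1.2, 0.3]
grip_width: 0.0005
grip_force: 0.0
[0.5726 0.1498 0.2816] [ 0.2706 -0.3023  0.091 ]
```

View pics/side1.png

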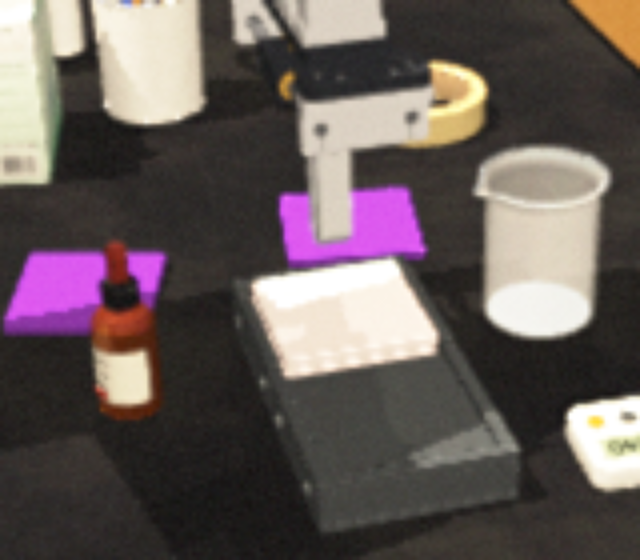

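The closed fingertip is at about (332,240) in the crop, hovering above the tile. The tile is still in the stack and everything else is untouched. I'll descend to just above contact.

```bash
python3 -m jog '[[0,0,1,0,0,0],[0,0,2,0,0,0],[0,0,2.8,0,0,0],[0,0,3.4,0,0,0],[0,0,3.6,0,0,0],[0,0,3.7,0,0,0],[0,0,3.7,0,0,0],[0,0,3.7,0,0,0]]'; python3 -m jog '[[0,0,0.04,0,0,0],[0,0,0.08,0,0,0],[0,0,0.12,0,0,0],[0,0,0.16,0,0,0],[0,0,0.2,0,0,0],[0,0,0.2,0,0,0]]'
```

```text
time_s: 2.8
ee_pos: [0.5725, 0.1493, 0.2429]
eef_rot: [3.142, 0.0, -3.141]
force: [0.4, 0.3, 0.5]
grip_width: 0.0008
grip_force: 0.0
time_s: 3.4
ee_pos: [0.5724, 0.1493, 0.2406]
eef_rot: [-3.142, -0.0, -3.141]
force: [0.2, -0.1, -0.3]
grip_width: 0.0006
grip_force: 0.0
```

```bash
python3 -m jog '[[0,0,0.03,0,0,0],[0,0,0.06,0,0,0],[0,0,0.08,0,0,0],[0,0,0.08,0,0,0]]'; python3 -m jog '[[0,0,0.02,0,0,0],[0,0,0.04,0,0,0],[0,0,0.04,0,0,0]]'
```

```text
time_s: 3.8
ee_pos: [0.5724, 0.1493, 0.2398]
eef_rot: [-3.142, -0.0, -3.141]
force: [-0.2, 0.5, 0.3]
grip_width: 0.0003
grip_force: 0.0
time_s: 4.1
ee_pos: [0.5724, 0.1493, 0.2396]
eef_rot: [3.142, 0.0, -3.141]
force: [-1.0, 0.2, 1.9]
grip_width: 0.0003
grip_force: 0.6
```

```bash
python3 -m jog '[[0,0,0.015,0,0,0],[0,0,0.015,0,0,0]]';python3 -m jog '[[0,0,0.01,0,0,0],[0,0,0.01,0,0,0]]'
```

```text
time_s: 4.3
ee_pos: [0.5724, 0.1493, 0.2395]
eef_rot: [3.142, 0.0, -3.141]
force: [-1.3, 0.3, 4.6]
grip_width: 0.0006
grip_force: 1.7
time_s: 4.5
ee_pos: [0.5725, 0.1493, 0.2395]
eef_rot: [3.142, 0.0, -3.141]
force: [-1.8, -0.6, 4.6]
grip_width: 0.0002
grip_force: 2.5
```

```bash
python3 -m jog '[[0,0,0.01,0,0,0],[0,-0.05,0.012,0,0,0],[0,-0.15,0.012,0,0,0],[0,-0.3,0.012,0,0,0],[0,-0.5,0.012,0,0,0],[0,-0.7,0.012,0,0,0]]'
python3 - <<'E'
from h import *
t=ctrl.camera("top");c=t["img"];cv2.imwrite("pics/top2.png",cv2.resize(c[150:250,190:335],None,fx=4,fy=4))
ct=white(t,200,320,172,240);print(cv2.boundingRect(ct),ctrl.get_obs()["force"])
E
```

```text
time_s: 5.1
ee_pos: [0.5725, 0.1424, 0.2395]
eef_rot: [3.141, 0.001, -3.141]
force: [0.0, 1.3, 5.6]
grip_width: 0.0004
grip_force: 2.6
(308, 180, 4, 11) [ 0.4948 -0.2971  5.4356]
```

View pics/top2.png

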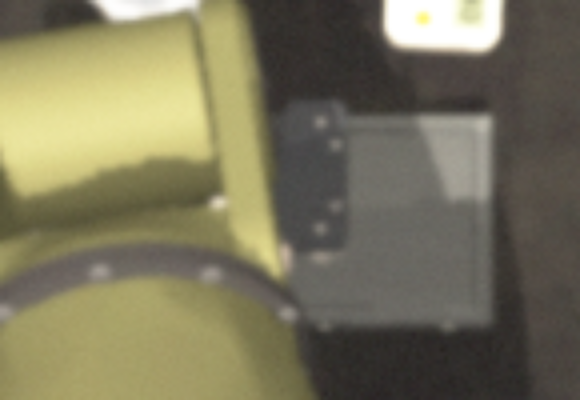

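In the top view the arm hides the tile, so from here I'll track its leading edge in the side view.

```bash
cat >> h.py <<'E'
def lead(save=None):
    s=ctrl.camera("side")
    m=(s["img"].min(2)>120)
    # bright pixels on stage lane: report leading edge along column set, on plane z=.037
    c=white(s,258,335,178,246,120);q=cv2.approxPolyDP(c,.03*cv2.arcLength(c,True),True)[:,0]
    lo=c[c[:,0,1].argmax(),0]
    print("quad",q.tolist(),"area",cv2.contourArea(c),"low",lo,"y@z33",onz(s,lo.astype(float),.033)[:2])
    if save: cv2.imwrite(save,cv2.resize(s["img"][120:260,200:360],None,fx=4,fy=4))
    o=ctrl.get_obs();print(o["ee_pos"],o["force"],o["time_s"])
E
python3 -m jog '[[0,-0.2,0,0,0,0],[0,-0.5,0,0,0,0],[0,-0.8,0,0,0,0],[0,-1.1,0,0,0,0],[0,-1.4,0,0,0,0],[0,-1.5,0,0,0,0]]'
python3 -c "from h import *;lead('pics/side3.png')"
```

```text
time_s: 5.75
ee_pos: [0.5726, 0.1272, 0.2395]
eef_rot: [3.141, 0.001, -3.142]
force: [-0.2, 1.4, 5.6]
grip_width: 0.0005
grip_force: 2.6
quad [[263, 194], [274, 217], [312, 210], [301, 189], [290, 187], [292, 178], [279, 178], [281, 189]] area 1093.5 low [274 217] y@z33 [0.5279 0.0714]
[0.5726 0.1272 0.2395] [ 0.0816 -0.0391  5.8402] 5.8
```

View pics/side3.png

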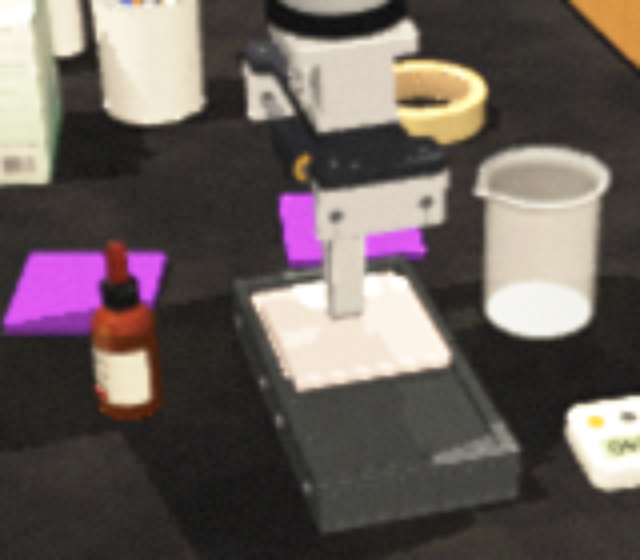

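The tile follows the finger: its leading edge has moved to about (300,388) in the crop, out over the stage, while the beaker, bottle and timer stand as before. I'll continue past half-way.

```bash
python3 -m jog '[[0,-0.2,0,0,0,0],[0,-0.5,0,0,0,0],[0,-0.8,0,0,0,0],[0,-1.1,0,0,0,0],[0,-1.4,0,0,0,0],[0,-1.6,0,0,0,0],[0,-1.6,0,0,0,0]]'
python3 -m jog '[[0,-0.2,0,0,0,0],[0,-0.4,0,0,0,0],[0,-0.6,0,0,0,0],[0,-0.8,0,0,0,0],[0,-0.8,0,0,0,0]]'
python3 -c "from h import *;lead()"
```

```text
time_s: 6.5
ee_pos: [0.5726, 0.1111, 0.2395]
eef_rot: [3.142, 0.001, -3.142]
force: [1.2, -0.8, 5.6]
grip_width: 0.0007
grip_force: 2.8
time_s: 7.0
ee_pos: [0.5726, 0.1032, 0.2395]
eef_rot: [3.141, 0.001, -3.142]
force: [-0.4, -0.2, 6.4]
grip_width: 0.0006
grip_force: 2.7
quad [[263, 194], [277, 223], [316, 214], [294, 187], [314, 178], [282, 178], [283, 190]] area 1414.0 low [277 223] y@z33 [0.5284 0.0466]
[0.5726 0.1032 0.2395] [-0.5551 -0.8285  5.1777] 7.05
```

```bash
python3 -m jog '[[0,-0.2,0,0,0,0],[0,-0.4,0,0,0,0],[0,-0.6,0,0,0,0],[0,-0.6,0,0,0,0]]'
python3 -m jog '[[0,-0.2,0,0,0,0],[0,-0.4,0,0,0,0],[0,-0.4,0,0,0,0]]'
python3 -m jog '[[0,-0.2,0,0,0,0],[0,-0.4,0,0,0,0],[0,-0.4,0,0,0,0]]'
python3 -c "from h import *;lead()"
```

```text
time_s: 7.45
ee_pos: [0.5726, 0.0972, 0.2395]
eef_rot: [3.141, 0.001, -3.142]
force: [-0.4, -0.8, 6.0]
grip_width: 0.0005
grip_force: 2.7
time_s: 7.75
ee_pos: [0.5726, 0.0932, 0.2395]
eef_rot: [3.141, 0.001, -3.142]
force: [-0.3, -0.2, 5.0]
grip_width: 0.0003
grip_force: 2.6
time_s: 8.05
ee_pos: [0.5725, 0.0891, 0.2393]
eef_rot: [-3.142, 0.001, -3.142]
force: [-0.4, -0.3, 4.9]
grip_width: 0.0003
grip_force: 2.8
quad [[263, 193], [278, 227], [317, 220], [298, 188], [316, 178], [283, 178], [283, 190]] area 1676.0 low [278 227] y@z33 [0.5266 0.0313]
[0.5725 0.0891 0.2393] [-0.3918 -0.1398  5.4507] 8.1
```

```bash
python3 -m jog '[[0,-0.2,0.01,0,0,0],[0,-0.4,0.02,0,0,0],[0,-0.4,0.02,0,0,0]]'
python3 -m jog '[[0,-0.2,0.01,0,0,0],[0,-0.4,0.018,0,0,0],[0,-0.4,0.018,0,0,0]]'
```

```text
time_s: 8.4
ee_pos: [0.5725, 0.0851, 0.2391]
eef_rot: [3.142, 0.001, -3.142]
force: [-0.1, -0.7, 5.8]
grip_width: 0.0007
grip_force: 2.9
time_s: 8.7
ee_pos: [0.5725, 0.0811, 0.239]
eef_rot: [-3.142, 0.001, -3.142]
force: [0.3, -0.4, 4.9]
grip_width: 0.0004
grip_force: 3.0
```

```bash
python3 -m jog '[[0,-0.2,0.01,0,0,0],[0,-0.4,0.018,0,0,0],[0,-0.4,0.018,0,0,0]]'
python3 -m jog '[[0,-0.2,0.008,0,0,0],[0,-0.4,0.016,0,0,0],[0,-0.4,0.016,0,0,0]]'
python3 -m jog '[[0,-0.2,0.006,0,0,0],[0,-0.4,0.014,0,0,0],[0,-0.4,0.014,0,0,0]]'
python3 -c "from h import *;lead('pics/side4.png')"
```

```text
time_s: 9.0
ee_pos: [0.5725, 0.0771, 0.2388]
eef_rot: [-3.142, 0.001, -3.142]
force: [-0.5, -0.6, 7.0]
grip_width: 0.0006
grip_force: 3.1
time_s: 9.3
ee_pos: [0.5725, 0.0731, 0.2387]
eef_rot: [3.142, 0.001, 3.142]
force: [-0.3, -0.5, 5.9]
grip_width: 0.0005
grip_force: 3.2
time_s: 9.6
ee_pos: [0.5725, 0.0691, 0.2386]
eef_rot: [3.142, 0.001, -3.142]
force: [-0.2, -1.0, 6.0]
grip_width: 0.0005
grip_force: 3.3
quad [[334, 178], [263, 193], [280, 231], [319, 226], [301, 193], [321, 180], [334, 203]] area 2246.5 low [281 232] y@z33 [0.528  0.0116]
[0.5726 0.0691 0.2386] [ 0.5014 -1.2523  6.3782] 9.65
```

View pics/side4.png

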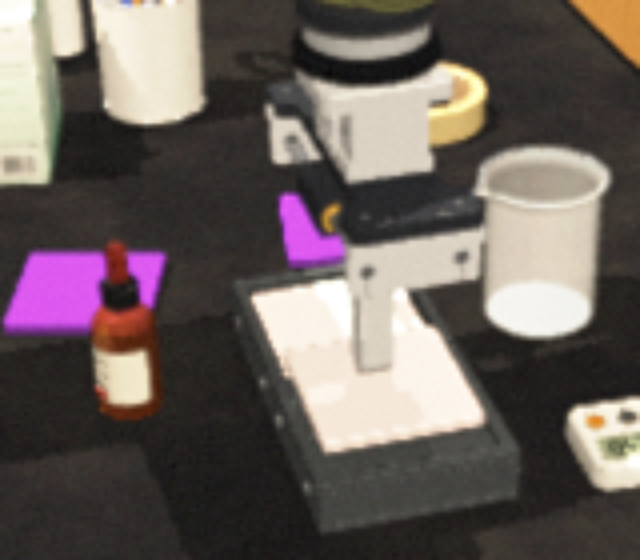

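The tile is well out on the stage: its leading edge is at about (325,450) to (485,418) in the crop, and its tail still rests on the stack. The gripper is above the beaker's rim height and has about 26 mm left to go.

```bash
python3 -m jog '[[0,-0.2,0.004,0,0,0],[0,-0.4,0.008,0,0,0],[0,-0.6,0.012,0,0,0],[0,-0.6,0.012,0,0,0]]'
python3 -m jog '[[0,-0.2,0.003,0,0,0],[0,-0.4,0.006,0,0,0],[0,-0.6,0.01,0,0,0],[0,-0.6,0.01,0,0,0]]'
python3 -m jog '[[0,-0.1,0,0,0,0],[0,-0.2,0,0,0,0],[0,-0.2,0,0,0,0]]'
```

```text
time_s: 10.05
ee_pos: [0.5725, 0.0631, 0.2385]
eef_rot: [-3.142, 0.001, -3.142]
force: [1.0, -0.4, 6.6]
grip_width: 0.0005
grip_force: 3.2
time_s: 10.45
ee_pos: [0.5723, 0.057, 0.2376]
eef_rot: [-3.141, -0.001, 3.142]
force: [1.3, 0.5, -0.4]
grip_width: 0.0005
grip_force: 0.0
time_s: 10.75
ee_pos: [0.5724, 0.0552, 0.2378]
eef_rot: [-3.142, -0.0, -3.141]
force: [0.2, -0.3, -0.3]
grip_width: 0.0007
grip_force: 0.0
```

The tile has dropped onto the stage and contact is lost. I'll lower gently onto it again.

```bash
python3 -m jog '[[0,0,0.03,0,0,0],[0,0,0.06,0,0,0],[0,0,0.09,0,0,0],[0,0,0.11,0,0,0],[0,0,0.11,0,0,0]]'
python3 -m jog '[[0,0,0.015,0,0,0],[0,0,0.015,0,0,0]]'
```

```text
time_s: 11.25
ee_pos: [0.5724, 0.0554, 0.2369]
eef_rot: [-3.142, -0.0, -3.141]
force: [0.8, 0.2, 0.0]
grip_width: 0.0007
grip_force: 0.0
time_s: 11.45
ee_pos: [0.5724, 0.0553, 0.2367]
eef_rot: [-3.142, -0.0, -3.141]
force: [0.1, 0.4, 0.2]
grip_width: 0.0006
grip_force: 0.0
```

```bash
python3 -m jog '[[0,0,0.02,0,0,0],[0,0,0.02,0,0,0]]'
python3 -m jog '[[0,0,0.015,0,0,0],[0,0,0.015,0,0,0]]'
```

```text
time_s: 11.65
ee_pos: [0.5724, 0.0553, 0.2365]
eef_rot: [-3.142, 0.0, -3.141]
force: [-0.5, -1.2, 0.6]
grip_width: 0.0004
grip_force: 0.0
time_s: 11.85
ee_pos: [0.5724, 0.0553, 0.2366]
eef_rot: [3.142, 0.0, -3.141]
force: [-0.7, 0.0, 2.0]
grip_width: 0.0004
grip_force: 1.0
```

```bash
python3 -m jog '[[0,0,0.02,0,0,0],[0,0,0.02,0,0,0]]'
python3 -m jog '[[0,-0.2,0,0,0,0],[0,-0.4,0,0,0,0],[0,-0.6,0,0,0,0],[0,-0.8,0,0,0,0],[0,-1.0,0,0,0,0],[0,-1.0,0,0,0,0]]'
python3 -m jog '[[0,-0.1,0,0,0,0],[0,-0.2,0,0,0,0],[0,-0.2,0,0,0,0]]'
```

```text
time_s: 12.05
ee_pos: [0.5725, 0.0553, 0.2365]
eef_rot: [3.142, 0.0, -3.141]
force: [-1.5, 0.6, 4.4]
grip_width: 0.0006
grip_force: 2.4
time_s: 12.65
ee_pos: [0.5725, 0.045, 0.2365]
eef_rot: [-3.142, 0.001, 3.142]
force: [-0.3, 0.2, 5.4]
grip_width: 0.0004
grip_force: 2.7
time_s: 12.95
ee_pos: [0.5725, 0.0431, 0.2365]
eef_rot: [3.142, 0.001, -3.142]
force: [-0.4, -0.1, 5.5]
grip_width: 0.0006
grip_force: 2.7
```

```bash
python3 -m jog '[[0,-0.1,0,0,0,0],[0,-0.2,0,0,0,0],[0,-0.2,0,0,0,0]]'
python3 -m jog '[[0,-0.1,0,0,0,0],[0,-0.2,0,0,0,0],[0,-0.2,0,0,0,0]]'
python3 -m jog '[[0,-0.1,0,0,0,0],[0,-0.2,0,0,0,0],[0,-0.2,0,0,0,0]]'
python3 -c "from h import *;lead('pics/side5.png')"
```

```text
time_s: 13.25
ee_pos: [0.5725, 0.0412, 0.2365]
eef_rot: [3.142, 0.001, -3.142]
force: [-0.1, 0.9, 5.8]
grip_width: 0.0005
grip_force: 2.7
time_s: 13.55
ee_pos: [0.5726, 0.0392, 0.2365]
eef_rot: [3.141, 0.001, -3.142]
force: [-0.2, 1.1, 6.2]
grip_width: 0.0005
grip_force: 2.6
time_s: 13.85
ee_pos: [0.5726, 0.0372, 0.2365]
eef_rot: [3.141, 0.001, -3.142]
force: [0.3, 1.9, 5.0]
grip_width: 0.0005
grip_force: 2.6
quad [[334, 178], [263, 193], [284, 238], [325, 230], [306, 201], [334, 203]] area 2312.0 low [284 238] y@z33 [ 0.5285 -0.0109]
[0.5725 0.0372 0.2365] [1.0857 0.8262 4.484 ] 13.9
```

View pics/side5.png

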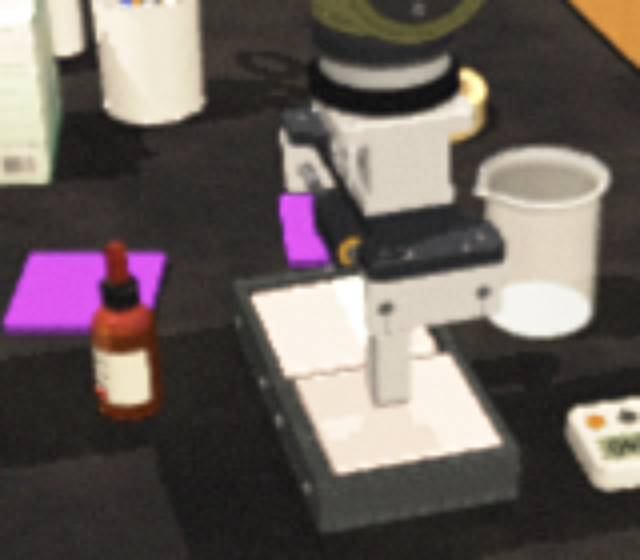

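The tile lies down in the stage with its front at about (335,472) to (500,440) in the crop, close to the end stop. I'll continue until the stop reacts.

```bash
for i in 1 2; do python3 -m jog '[[0,-0.1,0,0,0,0],[0,-0.2,0,0,0,0],[0,-0.2,0,0,0,0]]' | grep -E "pos|force"; done
python3 -c "from h import *;lead()"
```

```text
ee_pos: [0.5726, 0.0352, 0.2365]
force: [0.4, 1.3, 6.1]
grip_force: 2.6
ee_pos: [0.5726, 0.0333, 0.2365]
force: [0.4, 1.2, 5.9]
grip_force: 2.6
quad [[334, 178], [263, 193], [284, 238], [325, 230], [306, 203], [334, 203]] area 2286.0 low [284 238] y@z33 [ 0.5285 -0.0109]
[0.5725 0.0333 0.2365] [1.2034 2.138  5.8142] 14.55
```

```bash
cp pics/side5.png /tmp/; python3 -m jog '[[0,0,0.015,0,0,0],[0,-0.1,0.02,0,0,0],[0,-0.2,0.02,0,0,0],[0,-0.3,0.02,0,0,0],[0,-0.3,0.02,0,0,0]]' | grep -E "pos|force"
python3 -m jog '[[0,-0.1,0,0,0,0],[0,-0.2,0,0,0,0],[0,-0.3,0,0,0,0]]'| grep -E "pos|force"
python3 - <<'E'
from h import *
lead()
a=cv2.imread("pics/side5.png");s=ctrl.camera("side")["img"];b=cv2.resize(s[120:260,200:360],None,fx=4,fy=4)
# gap profiles down across front edge in both pictures
for x in(360,440,470):
    for im in(a,b):print(x,im[420:490:4,x].mean(1).astype(int))
cv2.imwrite("pics/side6.png",cv2.resize(s[185:250,255:340],None,fx=8,fy=8,interpolation=2))
E
```

```text
ee_pos: [0.5726, 0.0303, 0.2365]
force: [-0.2, 2.8, 6.6]
grip_force: 3.3
ee_pos: [0.5726, 0.0274, 0.2365]
force: [0.4, 3.2, 6.7]
grip_force: 3.3
quad [[334, 178], [326, 189], [263, 193], [284, 238], [325, 230], [307, 204], [334, 203]] area 2251.5 low [284 238] y@z33 [ 0.5285 -0.0109]
[0.5726 0.0273 0.2365] [0.4063 2.7793 6.3326] 15.4
360 [239 237 236 231 229 229 230 230 230 229 233 240 191 107  70  69  71  69]
360 [228 231 239 242 242 241 234 229 229 230 234 240 191 106  70  68  71  70]
440 [243 243 242 241 242 241 238 238 236 154  80  70  70  67  67  69  68  67]
440 [242 243 242 241 242 241 238 238 235 153  80  70  71  68  67  65  63  64]
470 [242 243 243 242 242 244 246 191 111  83  75  71  74  72  70  69  67  67]
470 [243 242 242 243 243 244 245 192 113  82  74  71  73  71  70  69  66  68]
```

View pics/side6.png

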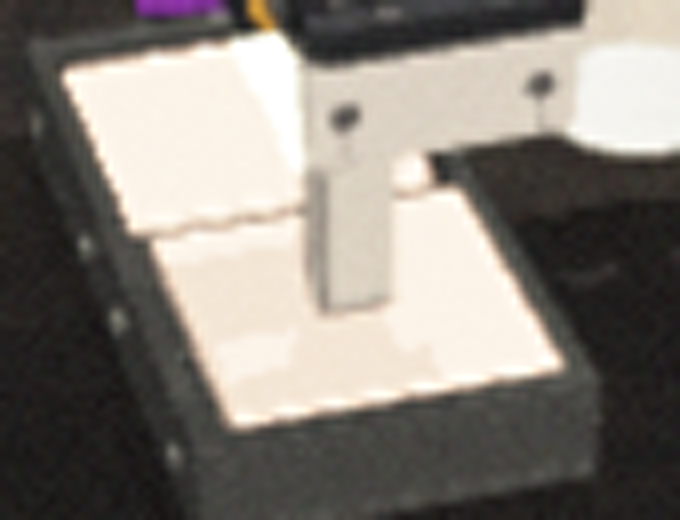

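The front edge hasn't moved while the finger slid 10 mm with 3 N of drag, so the tile is flush against the stop. I'll lift straight off and check.

```bash
python3 -m jog '[[0,0,-0.05,0,0,0],[0,0,-0.2,0,0,0],[0,0,-1,0,0,0],[0,0,-3,0,0,0],[0,0,-6,0,0,0],[0,0,-10,0,0,0],[0,0,-14,0,0,0],[0,0,-16,0,0,0]]' | grep -E "pos|force"
python3 -m jog '[[0,4,0,0,0,0],[0,8,0,0,0,0],[0,12,0,0,0,0],[0,16,0,0,0,0],[0,20,0,0,0,0],[0,24,0,0,0,0],[0,28,0,0,0,0],[0,28,0,0,0,0]]' | grep -E "pos|force"
python3 - <<'E'
from h import *
lead()
a=cv2.imread("pics/side5.png");s=ctrl.camera("side")["img"];b=cv2.resize(s[120:260,200:360],None,fx=4,fy=4)
for x in(360,440):
    for im in(a,b):print(x,im[420:490:4,x].mean(1).astype(int))
t=ctrl.camera("top");cv2.imwrite("pics/end.png",np.hstack([cv2.resize(t["img"][120:290,190:335],None,fx=2.7,fy=2.7),cv2.resize(b,(400,459))]))
E
```

```text
ee_pos: [0.5722, 0.0273, 0.4001]
force: [-0.1, 0.3, -0.5]
grip_force: 0.0
ee_pos: [0.5714, 0.3112, 0.3958]
force: [-0.1, -0.6, -0.8]
grip_force: 0.0
quad [[263, 194], [279, 241], [328, 232], [297, 188]] area 1914.0 low [279 241] y@z33 [ 0.5159 -0.0178]
[0.5718 0.3092 0.3958] [-0.2168 -0.2214 -0.0635] 17.1
360 [239 237 236 231 229 229 230 230 230 229 233 240 191 107  70  69  71  69]
360 [255 255 255 255 255 255 255 255 255 255 255 255 219 153 120  88  69  67]
440 [243 243 242 241 242 241 238 238 236 154  80  70  70  67  67  69  68  67]
440 [255 255 255 255 255 255 255 255 251 194 135  94  71  66  67  66  65  65]
```

View pics/end.png

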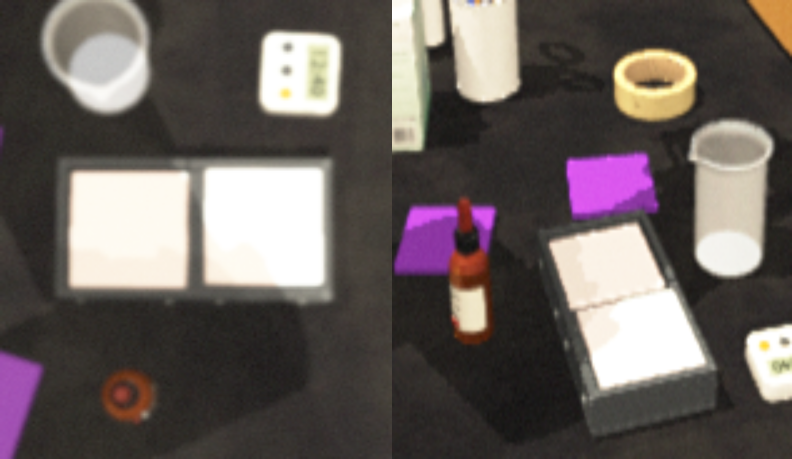

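The end picture shows the tile lying square in the stage and against the stop. The measured gap to the stack is about 10 mm, plus 6 mm lost to bloom, which matches the expected 16 mm. The stack, beaker, bottle and timer are all in place.

```bash
python3 -c "from station import ctrl;print(ctrl.hand_in())"
```

```text
the job is handed in; nothing more can be done
None
```

The top tile was slid across under about 5–7 N and lies flat on the stage against the end stop; from the camera views nothing else moved, and the job is handed in (no verdict was returned).

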